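# Load the bonding fixture, shut its lid and press the plunger

## Task

Take the longer of the two handsets from the black tray and lay it, screen up, flat on the bed of the bonding fixture between the white corner blocks, then let go of it. Swing the fixture's lid fully down, then press the plunger head in the lid down to its stop, hold it there for about a second and let it spring back up. Leave the shorter handset, the screwdriver and the pump dispenser where they are.

Things in the scene. Friction and masses are not known exactly. Their poses are not given: they have to be found in the camera images.
- handset: the longer handset: grey plastic block 110 x 50 x 20 mm (x, y, z) with a black screen on top and a small round steel key near its -x end, about 0.15 kg; lies screen up in one of the tray's two cells. Origin: centre of its underside; x along its length, z out of the screen. Either end may point to the hinge
- short_handset: the shorter handset, same look, 76 x 50 x 20 mm, in the tray's other cell; not wanted. Origin: centre of its underside, x along its length
- tray: black open tray 170 x 272 x 13 mm (x, y, z), floor 4 mm thick, walls 4 mm, split by one wall at y = 0 into two cells, each about 162 x 130 mm, centres at y = +68 and -68 mm; fixed. Origin: centre of its underside
- fixture: bonding fixture, fixed: grey base 175 x 130 mm (x, y), top 30 mm high, carrying the bed, two steel rest pins 36 mm tall at the front corners (x = -80, y = +-52 mm) and, at its far side (+x), the lid's hinge. Origin: centre of its underside, on the table; x points from the front edge to the hinge
- bed (a point): centre of the flat bed on top of the fixture's base, 30 mm above the table, where the centre of the handset's underside belongs; axes as the fixture's: the handset lies with its length along x. White corner blocks, 10 mm high, leave 120 mm (x) by 60 mm (y) for it; the blocks stop 34 mm either side of the centre in x, so the fingers have free room at the long sides
- lid (a joint): the lid's hinge angle in rad: 0 shut (level), grows as it opens; it starts near upright, 1.5 to 1.7, and stays where it is left (stiff hinge, about 0.4 N m)
- lid_hinge (a point): middle of the hinge axis, 78 mm behind the fixture's origin (+x), 67 mm above the table; axes of the lid: -x from hinge to free edge, z out of its outer face (up when shut), y along the axis. Lid: aluminium plate reaching 162 mm from the axis, 84 mm wide (122 mm at the free edge), 10 mm thick, its underside in the plane of the axis
- lid_tab (a point): point on the outer face of the black tab, 20 x 44 x 10 mm, on the middle of the lid's free edge; 170 mm from the hinge axis, 10 mm above the lid's underside; same axes as the lid
- plunger (a joint): how far the spring plunger is pressed, m: 0 up, 0.012 at its stop; 4 N starts it, 9 N holds it at the stop
- plunger_top (a point): centre of the top of the plunger's round black head, 40 mm across and 14 mm thick, standing 50 mm out of the lid's outer face and 82 mm from the hinge axis; with the lid shut it is 127 mm above the table, over the bed's centre; z out of the lid
- screwdriver: black-handled screwdriver, 160 mm long, lying loose between tray and fixture; leave it. Origin: underside, x towards its tip
- dispenser: white square pump dispenser, 52 x 52 mm, 131 mm high, steel top, standing beyond the tray and fixture; leave it. Origin: centre of its underside
Not all that is in view belongs to the job. What is shaped like the handset but orange is not meant.

How it is judged:
By the outcome, as a careful person would: the job done as asked, in the order asked, and still so for the second after the job is handed in, with the robot touching nothing.
It also fails if it takes over 69 s, if anything falls off the work surface, if the arm or the gripper's body presses on something with over 40 N, if the wrist force passes 120 N, or if a joint passes its speed limit or range.

## Robot

A 6-joint arm with a two-finger parallel gripper is mounted at the origin on the work surface. World frame = base frame: x ahead of the robot, y to its left, z up, the work surface at z = 0. Lengths are in m, angles in degrees, forces in N, time in s.
With the tool pointing down it reaches from about 0.4 to 0.925 m from the base axis. Payload 12.5 kg.
Tool frame: the origin (TCP) lies at the very end of the fingers, on their centre line; the grasp point (between the pads) lies 19 mm behind it; z points along the fingers, y is the direction in which the jaws open and shut (so a half turn about z gives the same grasp; the last joint's range is limited). The gripper opens to 95 mm and grips with 3 to 60 N. Pads are 20 mm wide; open, the fingers measure 119 mm over their backs; the gripper's body (75 mm by 180 mm) begins 59 mm behind the grasp point.
Start: joints at [-81.108, 28.126, 89.318, -0, 62.55, -6.05], TCP at [0.161, -0.604, 0.215] pointing down, gripper open.
Joint ranges: [-177.58, 177.58], [-47.91, 125.51], [2.72, 160], [-65.01, 245.01], [3.68, 167.84], [-153.87, 153.87]. Speed limits (degrees/s): [127.2, 127.2, 159.86, 180, 180, 180].

## Interface

Orientations are given as a 3x3 rotation matrix whose columns are the frame's x, y, z axes.
In Python, from station import bot gives the robot as it stands. The module is installed in compiled form; this text tells all that it offers.
- The arm moves only by the tool carry_out, never from a script. Its argument "rows" is text: rows parted by semicolons, each of 5 numbers parted by spaces: the opening, from 0 (shut) to 1 (fully open), then the shift along the world's x, y, z in cm, then the turn about the world's z in degrees. In form: claw dx dy dz roll; .... A call has 1 to 20 rows; each row is the pose to reach, as a shift and turn from the pose measured when the call began; what a row does not reach only later rows make up. A row lasts 1/8 s, in which the tool goes at most 62.5 mm and 10.7 degrees, less where a joint would pass 70% of its speed; a pose out of reach is approached as far as the arm can. A call with a gripper value outside its range is refused whole. The fingers move at their own pace and stop on an object; "grip_force" is the grip in N (left out, the last holds). Time passes only in rows, so rows that repeat a pose let the fingers close. It gives the time, the measured TCP pose, the force and the opening at its end, in the units of the state.
- bot.state(): the state, without advancing time (a new reading comes with each control period).
- bot.grab_frame(name): name is "side" or "top" or "wrist"; returns the picture (400x640x3 uint8, red, green, blue); there is no depth.
- bot.camera_info(name): a dict with "fx", "fy", "cx", "cy" (pixels), "rvec" (rotation vector, rad) and "tvec" (3), from world to camera coordinates, as OpenCV has them. Camera axes: x right, y down, z forward; pixel columns grow to the right and rows downward; lengths in m; the calibration is good to about 2 mm. A picture is of the moment at which its call begins: read the wrist's pose just before it. camera_info takes no time and is no camera call; for the wrist camera it gives the pose at the moment of the call.
- bot.job_done(): hands the job in, once; it reports no verdict.
The state is a dict: "clock": time; "joint_pos": joint angles; "qvel": joint speeds; "joint_torque": joint torques, N m; "tcp_pos": TCP position; "orientation": TCP orientation; "contact_force": force on the tool from outside, world axes, zero at the start; "wrist_torque": the same for the moment, N m; "grip_width": finger opening in m.
Only numpy, scipy, OpenCV 4.12 (cv2) and the standard library are available. Lean on these libraries where they do the work, as an engineer would, in place of code of your own. Each camera call takes 0.05 s, during which the arm holds its last target. There are 200 camera calls.

## Working session

There is one attempt and no reset: what is moved stays moved. The work goes in short steps, Python scripts to look and compute and a tool call to move; the robot and the scene stay as the last step left them, time stands still between calls to the robot, and variables do not carry over. Pictures are saved under pics/ and viewed, about 8 in all and at most 12, crops included, and the job is handed in when it is done.

Besides the shell and the picture viewer there is one more tool, called after ">>>" by a JSON object that holds its "name" and its "arguments". carry_out: Moves the arm, as the interface text tells. Its arguments: {"type":"object","properties":{"rows":{"type":"string"},"grip_force":{"type":"number"}},"required":["rows"]}

```bash
mkdir -p pics; cat > h.py <<'E'
import numpy as np, cv2
from station import bot
def cam(n):
    c=bot.camera_info(n); R=cv2.Rodrigues(np.array(c["rvec"],float))[0]; t=np.array(c["tvec"],float).ravel()
    K=np.array([[c["fx"],0,c["cx"]],[0,c["fy"],c["cy"]],[0,0,1.]]); return K,R,t
def ray(C,px):
    K,R,t=C; d=R.T@np.linalg.solve(K,[px[0],px[1],1.]); return -R.T@t,d
def onz(C,px,z):
    o,d=ray(C,px); return o+d*(z-o[2])/d[2]
def proj(C,P):
    K,R,t=C; p=K@(R@np.array(P,float)+t); return p[:2]/p[2]
def tri(Ca,pa,Cb,pb):
    A=[];b=[]
    for C,p in((Ca,pa),(Cb,pb)):
        o,d=ray(C,p); d/=np.linalg.norm(d); M=np.eye(3)-np.outer(d,d); A.append(M); b.append(M@o)
    return np.linalg.solve(sum(A),sum(b))
def snap(n,f):
    C=cam(n); im=bot.grab_frame(n)[:,:,::-1].copy(); cv2.imwrite(f,im); return C,im
E
python3 - <<'E'
from h import *
for n in("top","side"):
    C,im=snap(n,f"pics/{n}0.png"); print(n,"cam at",(-C[1].T@C[2]).round(3),C[0][0,0])
s=bot.state(); print(s["clock"],s["tcp_pos"],np.round(s["orientation"],3),s["grip_width"])
E
```

```text
top cam at [ 0.367 -0.021  1.068] 411.1295469562874
side cam at [0.148 1.1   0.943] 489.6504750105564
0.1 [ 0.16115277 -0.60364158  0.21413276] [[ 0.966  0.258 -0.   ]
 [ 0.258 -0.966  0.001]
 [ 0.    -0.001 -1.   ]] 0.0952376671155028
```

View pics/top0.png

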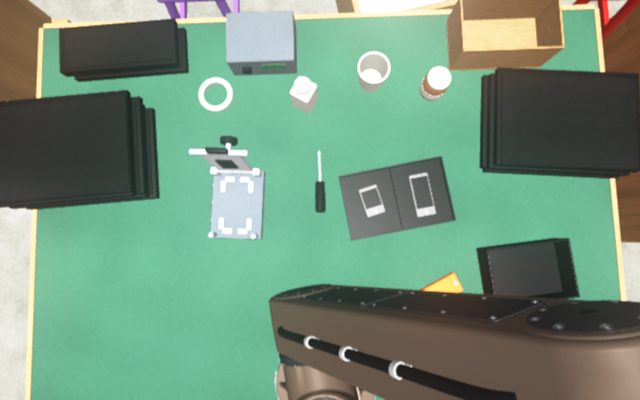

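View pics/side0.png

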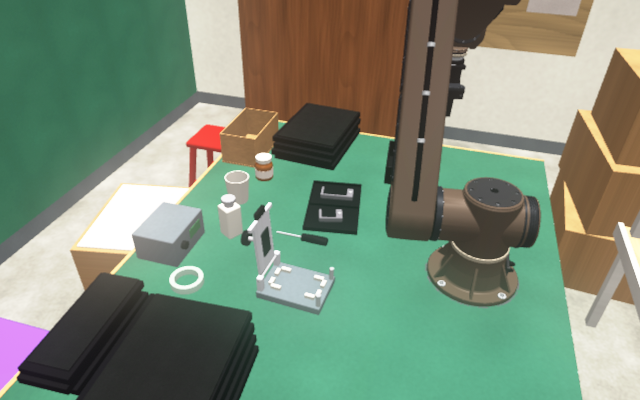

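The top view shows two candidate handsets in the tray: one at about (424,194) and one at about (372,201). There is also an orange decoy at (443,285). The (424,194) one looks longer, so it is the likely target. The fixture bed is near (237,205), and its lid stands upright near (225,158). Next I'll measure and crop to confirm.

```bash
python3 - <<'E'
from h import *
C=cam("top"); im=cv2.imread("pics/top0.png")
g=cv2.cvtColor(im,cv2.COLOR_BGR2GRAY)
roi=np.zeros_like(g); roi[150:245,335:460]=1
# tray: dark
hsv=cv2.cvtColor(im,cv2.COLOR_BGR2HSV)
def rect(m,z,name):
    cs,_=cv2.findContours(m.astype(np.uint8),cv2.RETR_EXTERNAL,cv2.CHAIN_APPROX_NONE)
    for c in cs:
        if cv2.contourArea(c)<150: continue
        b=cv2.boxPoints(cv2.minAreaRect(c)); P=np.array([onz(C,p,z) for p in b])
        e=P[1]-P[0],P[2]-P[1]; L=[np.linalg.norm(x) for x in e]; l=e[int(np.argmax(L))]
        print(name,"px",b.mean(0).round(1),"ctr",P.mean(0).round(4),"size",np.round(L,4),"ang",round(np.degrees(np.arctan2(l[1],l[0]))%180,1),"area",cv2.contourArea(c))
rect((g>90)&(roi>0)&(hsv[:,:,1]<70),.024,"handset")
rect((hsv[:,:,1]<110)&(g<90)&(roi>0),.013,"tray")
roi2=np.zeros_like(g); roi2[176:250,195:280]=1
rect((hsv[:,:,1]<110)&(roi2>0),.03,"base")
rect((g>215)&(roi2>0),.04,"blk")
print(hsv[205,237],hsv[260,237])
c=im[120:250,190:460]; cv2.imwrite("pics/crop1.png",cv2.resize(c,None,fx=2.96,fy=2.96,interpolation=cv2.INTER_CUBIC))
E
```

```text
handset px [396.8 197.9] ctr [ 0.4499 -0.1954  0.024 ] size [0.2726 0.1673] ang 99.5 area 5892.0
tray px [435.1 178.3] ctr [ 0.4984 -0.2974  0.013 ] size [0.1019 0.2052] ang 46.7 area 576.0
base px [237.  212.5] ctr [0.4242 0.211  0.03  ] size [0.2153 0.1848] ang 88.3 area 6132.0
blk px [235.5 205.5] ctr [0.4411 0.2123 0.04  ] size [0.1244 0.1485] ang 179.2 area 2163.0
[101  26 233] [ 76 101 201]
```

View pics/crop1.png

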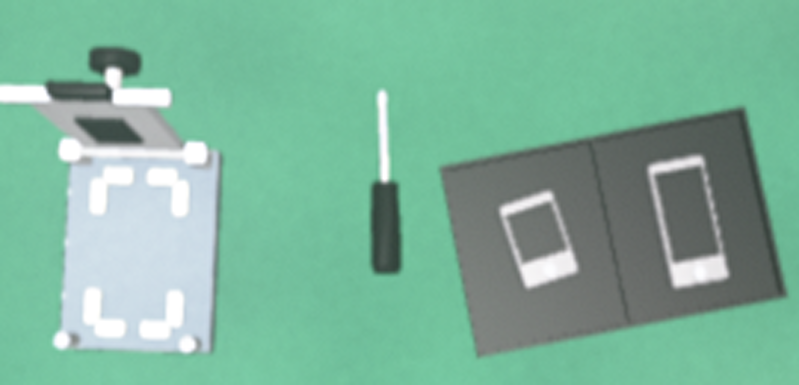

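The crop shows the short handset at crop (540,240) and the long one at crop (688,222), which is image (422,195). The long one matches the 110×50 description and isn't orange, so it is the target. I need finer thresholds to measure it.

```bash
python3 - <<'E'
from h import *
C=cam("top"); im=cv2.imread("pics/top0.png")
g=cv2.cvtColor(im,cv2.COLOR_BGR2GRAY); hsv=cv2.cvtColor(im,cv2.COLOR_BGR2HSV)
def rect(m,z,name,amin=150,join=False):
    cs,_=cv2.findContours(m.astype(np.uint8),cv2.RETR_EXTERNAL,cv2.CHAIN_APPROX_NONE)
    cs=[c for c in cs if cv2.contourArea(c)>=amin]
    if join: cs=[np.vstack(cs)]
    for c in cs:
        P=np.array([onz(C,p,z)[:2] for p in c[:,0]],np.float32)*1000
        (cx,cy),(w,h),a=cv2.minAreaRect(P)
        if w<h: a+=90
        print(name,"px",c[:,0].mean(0).round(1),"ctr mm",round(cx,1),round(cy,1),"size",round(w,1),round(h,1),"ang(long)",round((a+90)%180-90,1))
def roi(x0,x1,y0,y1):
    r=np.zeros(g.shape,bool); r[y0:y1,x0:x1]=1; return r
rect((g>150)&roi(350,395,178,225),.024,"short",50)
rect((g>150)&roi(400,445,165,225),.024,"long",50)
rect((hsv[:,:,1]<60)&roi(205,268,178,245),.03,"base")
rect((g>243)&roi(216,258,174,238),.04,"blk",8)
rect((g>243)&roi(216,258,174,238),.04,"blocks",8,True)
print(g[175:240:4,226], g[205,236])
for p in[(85,338),(182,335),(92,170),(187,170)]: print(onz(C,(190+p[0]/2.96,120+p[1]/2.96),.04).round(4))
for p in[(63,340),(188,344)]: print("pin",onz(C,(190+p[0]/2.96,120+p[1]/2.96),.036).round(4))
for p in[(385,270),(382,92)]: print("drv",onz(C,(190+p[0]/2.96,120+p[1]/2.96),.015).round(4))
print("disp",onz(C,(304,83),.131).round(3))
E
```

```text
short px [371.3 200.3] ctr mm 445.0 -130.9 size 75.1 48.4 ang(long) 16.3
long px [419.1 194.7] ctr mm 456.4 -259.2 size 108.8 48.6 ang(long) 9.2
base px [236.8 207.8] ctr mm 436.6 212.4 size 135.4 155.9 ang(long) -4.2
blk px [252.6 235.8] ctr mm 364.4 169.1 size 10.0 7.5 ang(long) 88.4
blk px [245.3 227.2] ctr mm 385.3 187.7 size 22.6 45.9 ang(long) -43.5
blk px [223.6 226.3] ctr mm 389.4 243.5 size 47.6 23.2 ang(long) 35.4
blk px [247.4 183.1] ctr mm 496.4 180.9 size 46.0 23.5 ang(long) 37.5
blk px [225.8 182.7] ctr mm 499.2 237.0 size 23.0 46.3 ang(long) -43.2
blocks px [236.3 206.5] ctr mm 437.3 208.6 size 93.4 150.9 ang(long) -1.7
[218 255 221 217 213 221 220 221 221 219 219 217 215 227 255 216 172] 220
[0.37  0.255 0.04 ]
[0.3703 0.1728 0.04  ]
[0.5129 0.2482 0.04  ]
[0.5104 0.1668 0.04  ]
pin [0.3689 0.2748 0.036 ]
pin [0.3625 0.1686 0.036 ]
drv [0.4214 0.0006 0.015 ]
drv [ 0.5777 -0.001   0.015 ]
disp [0.718 0.028 0.131]
```

The long handset measures 108.8×48.6 mm at (456,-259), yaw 9.2°. The bed is at about (443,212), yaw about -3.5°, which fits the block spacing. Moving above the handset.

>>> {"name": "carry_out", "arguments": {"rows": "0.8 6 7 0 -5.7;0.8 12 14 0 -5.7;0.8 18 21 0 -5.7;0.8 24 28 0 -5.7;0.8 27.5 32.5 -1 -5.7;0.8 29.5 34.5 -2 -5.7;0.8 29.5 34.5 -2 -5.7;0.8 29.5 34.5 -2 -5.7", "grip_force": 20}}

```text
clock: 1.1
tcp_pos: [0.4575, -0.256, 0.1936]
orientation: [[0.986, 0.164, -0.001], [0.164, -0.986, 0.002], [-0.0, -0.002, -1.0]]
contact_force: [-0.0, -0.3, -0.1]
grip_width: 0.0763
```

```bash
python3 - <<'E'
from h import *
C,im=snap("wrist","pics/w1.png"); s=bot.state()
print(s["clock"],s["tcp_pos"],np.round(s["orientation"],3),s["grip_width"],s["contact_force"])
print("cam",(-C[1].T@C[2]).round(3),"pred px",proj(C,[.4564,-.2592,.024]).round(1))
E
```

```text
1.15 [ 0.45774226 -0.25598915  0.19353783] [[ 0.987  0.164 -0.001]
 [ 0.164 -0.987  0.002]
 [-0.    -0.002 -1.   ]] 0.07577293497381829 [ 0.70625294  0.22617701 -0.52831888]
cam [ 0.539 -0.242  0.363] pred px [320.5 185.9]
```

View pics/w1.png

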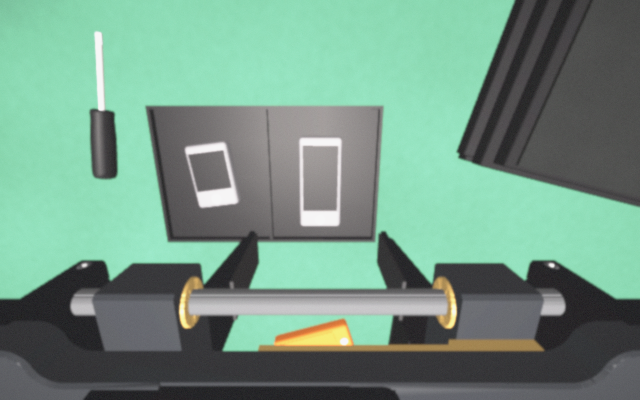

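The wrist view shows the long handset at about (320,182) and the short one at (211,175). The fingers are at about (250,240) and (385,240). I'll refine the handset position from this image.

```bash
python3 - <<'E'
from h import *
C=cam("wrist"); im=cv2.imread("pics/w1.png"); g=cv2.cvtColor(im,cv2.COLOR_BGR2GRAY)
r=np.zeros(g.shape,np.uint8); r[125:235,285:360]=1
m=((g>140)*r).astype(np.uint8); cs,_=cv2.findContours(m,0,1); c=max(cs,key=cv2.contourArea)
P=np.array([onz(C,p,.024)[:2] for p in c[:,0]],np.float32)*1000
print(cv2.boundingRect(c),cv2.minAreaRect(P))
E
```

```text
(285, 125, 75, 102) ((466.27862548828125, -258.8875427246094), (121.64216613769531, 86.22789001464844), 9.407063484191895)
```

```bash
python3 - <<'E'
from h import *
C=cam("wrist"); im=cv2.imread("pics/w1.png"); g=cv2.cvtColor(im,cv2.COLOR_BGR2GRAY)
print(g[182,285:360:3])
r=np.zeros(g.shape,np.uint8); r[125:235,285:360]=1
for t in(170,190,210):
    m=((g>t)*r).astype(np.uint8); cs,_=cv2.findContours(m,0,1); c=max(cs,key=cv2.contourArea)
    P=np.array([onz(C,p,.024)[:2] for p in c[:,0]],np.float32)*1000
    print(cv2.boundingRect(c),cv2.minAreaRect(P))
E
```

```text
[135 136 137 139 139 214 185 143 144 144 145 145 143 142 143 143 141 152
 225 142 138 134 133 135 131]
(298, 137, 44, 89) ((460.0939025878906, -257.73785400390625), (107.34992218017578, 49.48337936401367), 9.757824897766113)
(299, 138, 43, 88) ((459.5254821777344, -257.7928161621094), (106.07601928710938, 48.26959228515625), 9.318075180053711)
(300, 138, 41, 88) ((459.5229797363281, -257.7763671875), (106.20976257324219, 47.185302734375), 9.124567031860352)
```

>>> {"name": "carry_out", "arguments": {"rows": "0.8 0.1 -0.2 -6 0;0.8 0.1 -0.2 -12 0;0.8 0.1 -0.2 -16 0;0.8 0.1 -0.2 -17.5 0;0.8 0.1 -0.2 -18.5 0;0.8 0.1 -0.2 -18.5 0;0.3 0.1 -0.2 -18.5 0;0.3 0.1 -0.2 -18.5 0;0.3 0.1 -0.2 -18.5 0;0.3 0.1 -0.2 -18.5 0;0.3 0.1 -0.2 -18.5 0;0.3 0.1 -0.2 -18.5 0", "grip_force": 25}}

```text
clock: 2.65
tcp_pos: [0.4589, -0.258, 0.009]
orientation: [[0.987, 0.164, -0.0], [0.164, -0.987, 0.001], [0.0, -0.001, -1.0]]
contact_force: [-0.4, 0.3, 6.4]
grip_width: 0.0496
```

Gripped at 49.6 mm. Next I'll lift and swing over to the bed, with a half turn on the way so the camera side of the wrist stays clear of the upright lid.

>>> {"name": "carry_out", "arguments": {"rows": "0.3 0 0 5 0;0.3 0 0 10 0;0.3 0 0 14 5;0.3 0 2 15 15;0.3 0 5 15 25;0.3 0 8 15 35;0.3 0 11 15 45;0.3 0 14 15 55;0.3 0 17 15 65;0.3 0 20 15 75;0.3 0 23 15 85;0.3 0 26 15 95;0.3 0 29 15 105;0.3 -0.5 32 15 115;0.3 -1 35 15 125;0.3 -1.6 38 15 135;0.3 -1.6 41 15 145;0.3 -1.6 44 15 155;0.3 -1.6 46 15 162;0.3 -1.6 47 15 167"}}

```text
clock: 5.15
tcp_pos: [0.4426, 0.2129, 0.1588]
orientation: [[-0.998, 0.058, -0.001], [0.058, 0.998, -0.001], [0.001, -0.002, -1.0]]
contact_force: [-0.3, -0.5, -1.2]
grip_width: 0.0501
```

>>> {"name": "carry_out", "arguments": {"rows": "0.3 0 0 0 0;0.3 0 0 0 0;0.3 0 0 0 0"}}

```text
clock: 5.52
tcp_pos: [0.4426, 0.2125, 0.1588]
orientation: [[-0.998, 0.06, -0.001], [0.06, 0.998, -0.002], [0.001, -0.002, -1.0]]
contact_force: [-0.5, 0.1, -0.8]
grip_width: 0.0499
```

```bash
python3 - <<'E'
from h import *
C,im=snap("wrist","pics/w2.png"); s=bot.state()
print(s["clock"],s["tcp_pos"],np.round(s["orientation"],3),s["grip_width"],s["contact_force"],s["joint_pos"])
print("cam",(-C[1].T@C[2]).round(3),"bed pred px",proj(C,[.4426,.2123,.03]).round(1))
E
```

```text
5.575 [0.44262321 0.21250214 0.15884494] [[-0.998  0.059 -0.001]
 [ 0.059  0.998 -0.001]
 [ 0.001 -0.002 -1.   ]] 0.0498460013503869 [-0.06760377  1.34717713 -0.42591169] [ 1.79702572e+01  2.15579030e+01  1.11424810e+02 -9.32237767e-02
  4.70823189e+01 -6.85573051e+01]
cam [0.36  0.218 0.328] bed pred px [317.2 194. ]
```

View pics/w2.png

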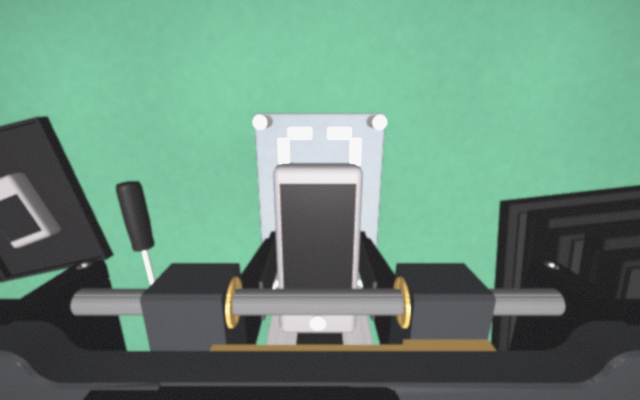

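The wrist view shows the held handset with its near end edge from (275,167) to (362,167). The front rest pins are at (262,122) and (379,122), and the front blocks at (300,133) and (339,133). From these I'll work out the fixture pose.

```bash
python3 - <<'E'
from h import *
C=cam("wrist"); im=cv2.imread("pics/w2.png"); g=cv2.cvtColor(im,cv2.COLOR_BGR2GRAY); hsv=cv2.cvtColor(im,cv2.COLOR_BGR2HSV)
def blobs(x0,x1,y0,y1,t,z,amin=15):
    r=np.zeros(g.shape,np.uint8); r[y0:y1,x0:x1]=1
    n,l,st,ce=cv2.connectedComponentsWithStats(((g>t)*r).astype(np.uint8))
    for i in range(1,n):
        if st[i,4]>amin: print(st[i],ce[i].round(1),onz(C,ce[i],z).round(4))
print("pins");blobs(250,274,112,132,240,.036);blobs(368,390,112,132,240,.036)
print("blocks");blobs(276,366,124,162,243,.04)
p=[onz(C,q,.174) for q in[(275,167),(362,167)]]; print("edge",np.round(p,4),"len",np.linalg.norm(p[1]-p[0]))
bx=[onz(C,(x,150),.03).round(4) for x in (np.where(hsv[150,200:420,1]<60)[0][[0,-1]]+200)]; print("base edges",bx)
E
```

```text
pins
[253 115  13  15 147] [259.3 122.1] [0.3658 0.161  0.036 ]
[373 115  13  15 148] [379.2 122.1] [0.3727 0.2765 0.036 ]
blocks
[278 127  34  35 588] [291.8 141. ] [0.3852 0.1912 0.04  ]
[327 127  35  35 598] [346.5 140.7] [0.3881 0.2441 0.04  ]
edge [[0.3864 0.1936 0.174 ]
 [0.3892 0.2398 0.174 ]] len 0.04629553010075281
base edges [array([0.3928, 0.1533, 0.03  ]), array([0.4004, 0.2806, 0.03  ])]
```

The pin tops sit at 30+36 = 66 mm, which matches their measured spacing. With that, the bed agrees to about 2 mm with the held handset, so I'll shift 1 mm and lower it.

>>> {"name": "carry_out", "arguments": {"rows": "0.3 0.1 0.1 -5 0;0.3 0.1 0.1 -9 0;0.3 0.1 0.1 -11 0;0.3 0.1 0.1 -11.8 0;0.3 0.1 0.1 -12.2 0;0.3 0.1 0.1 -12.4 0;0.3 0.1 0.1 -12.4 0"}}

```text
clock: 6.45
tcp_pos: [0.4439, 0.2136, 0.0354]
orientation: [[-0.998, 0.059, 0.0], [0.059, 0.998, -0.001], [-0.0, -0.001, -1.0]]
contact_force: [-0.1, 0.3, -1.4]
grip_width: 0.0498
```

>>> {"name": "carry_out", "arguments": {"rows": "0.3 0 0 -0.05 0;0.3 0 0 -0.1 0;0.3 0 0 -0.1 0"}}

```text
clock: 6.82
tcp_pos: [0.4441, 0.2136, 0.035]
orientation: [[-0.998, 0.06, 0.001], [0.06, 0.998, -0.001], [-0.001, -0.001, -1.0]]
contact_force: [-1.5, 0.5, 6.9]
grip_width: 0.0499
```

>>> {"name": "carry_out", "arguments": {"rows": "0.75 0 0 0 0;0.75 0 0 0 0;0.75 0 0 0 0;0.75 0 0 0 0;0.75 0 0 3 0;0.75 0 0 8 0;0.75 0 0 14 0;0.75 0 0 20 0;0.75 0 0 25 0;0.75 0 0 25 0;0.75 0 0 25 0"}}

```text
clock: 8.2
tcp_pos: [0.4436, 0.2135, 0.2842]
orientation: [[-0.998, 0.059, 0.0], [0.059, 0.998, -0.001], [-0.0, -0.001, -1.0]]
contact_force: [-0.6, 0.6, -1.3]
grip_width: 0.0712
```

```bash
python3 - <<'E'
from h import *
C,im=snap("wrist","pics/w3.png"); s=bot.state()
print(s["clock"],s["tcp_pos"],s["grip_width"],s["contact_force"],s["joint_pos"].round(1) if hasattr(s["joint_pos"],"round") else s["joint_pos"])
print("cam",(-C[1].T@C[2]).round(3))
C2,im2=snap("side","pics/side1.png")
a=im[60:400,160:480]; b=im2[180:330,200:360]
a=cv2.resize(a,(400,425)); b=cv2.resize(b,(400,375),interpolation=cv2.INTER_CUBIC)
o=np.zeros((425,800,3),np.uint8); o[:,:400]=a; o[:375,400:]=b; cv2.imwrite("pics/pair1.png",o)
E
```

```text
8.25 [0.44357119 0.2134581  0.28371393] 0.07149044436949419 [-1.19128181 -0.13934718 -0.74491431] [ 1.800e+01  1.320e+01  1.018e+02 -1.000e-01  6.510e+01 -6.850e+01]
cam [0.361 0.219 0.454]
```

View pics/pair1.png

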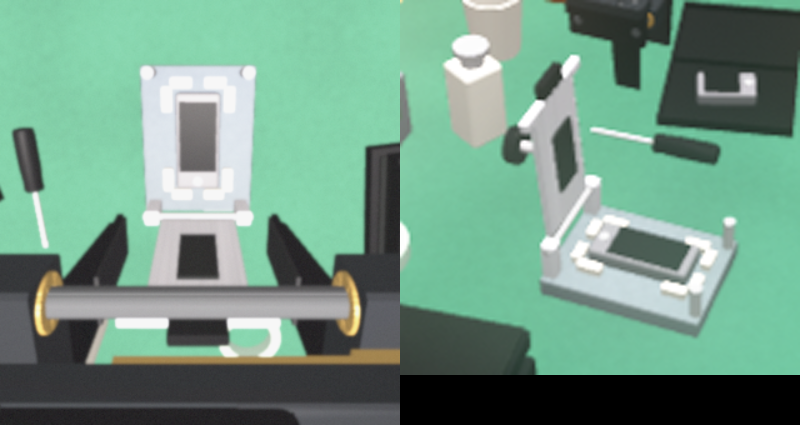

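The handset lies flat inside the four blocks, centred at crop (198,140). The lid stands upright with its black tab at the top, at side px about (259,213) and top px about (217,150). The angle comes from triangulating the tab.

```bash
python3 - <<'E'
from h import *
Ct,Cs=cam("top"),cam("side")
P=tri(Ct,(217,150.4),Cs,(258.8,212.8)); print("tab",P.round(4),proj(Ct,P),proj(Cs,P))
h=tri(Ct,(228,156),Cs,(249,236)); 
y=np.radians(-3.4); ex=np.array([np.cos(y),np.sin(y)]); ey=np.array([-np.sin(y),np.cos(y)])
H=np.array([.4436,.2135])+.078*ex; d=P[:2]-H
print("hinge",H.round(4),"tab along ex",d@ex,"ey",d@ey,"dz",P[2]-.067)
# plunger head: top crop (115,60); side crop pair (515,145)
Q=tri(Ct,(190+115/2.96,120+60/2.96),Cs,(200+115/2.5,180+145/2.5)); d=Q[:2]-H
print("head",Q.round(4),"along",d@ex,d@ey,"dz",Q[2]-.067)
for th in (1.65,1.5,1.3,1.1,.9,.7,.5,.3,.15,0):
    r=.167;a=-r*np.cos(th)+.01*np.sin(th)+.01; z=.067+r*np.sin(th)+.01*np.cos(th)
    p=H+a*ex; print(th,"TCP",(p*100).round(1),"z",round(z*100,1))
E
```

```text
tab [0.5431 0.2059 0.234 ] [216.83783845 149.85276745] [259.26200309 212.92244713]
hinge [0.5215 0.2089] tab along ex 0.021729953627108008 ey -0.0017183431929897412 dz 0.1670054165487513
head [0.5847 0.2032 0.1425] along 0.06347510215197073 -0.0018978406228689847 dz 0.07545689461083671
1.65 TCP [55.5 20.7] z 23.3
1.5 TCP [53.  20.8] z 23.4
1.3 TCP [49.6 21. ] z 23.1
1.1 TCP [46.5 21.2] z 22.0
0.9 TCP [43.6 21.4] z 20.4
0.7 TCP [41.  21.5] z 18.2
0.5 TCP [39.  21.7] z 15.6
0.3 TCP [37.5 21.8] z 12.6
0.15 TCP [36.8 21.8] z 10.2
0 TCP [36.5 21.8] z 7.7
```

>>> {"name": "carry_out", "arguments": {"rows": "0 0 0 1.5 0;0 4 -0.2 1.5 0;0 9 -0.5 1.5 0;0 13.5 -0.8 1.5 0;0 13.5 -0.8 1.5 0;0 13.5 -0.8 -1 0;0 13.5 -0.8 -4 0;0 13.5 -0.8 -5 0;0 13.5 -0.8 -5 0;0 13.5 -0.8 -5 0;0 13.5 -0.8 -5 0", "grip_force": 20}}

```text
clock: 9.68
tcp_pos: [0.5788, 0.2056, 0.2346]
orientation: [[-0.998, 0.059, 0.0], [0.059, 0.998, -0.001], [-0.0, -0.001, -1.0]]
contact_force: [0.3, -0.1, -0.2]
grip_width: 0.0006
```

>>> {"name": "carry_out", "arguments": {"rows": "0 -1.2 0 -0.1 0;0 -2.4 0.1 -0.1 0;0 -3.6 0.1 -0.1 0;0 -4.9 0.2 0 0;0 -6.6 0.3 -0.2 0;0 -8.3 0.4 -0.4 0;0 -9.9 0.5 -0.9 0;0 -11.4 0.6 -1.5 0;0 -12.9 0.7 -2.2 0;0 -14.3 0.8 -3.1 0;0 -15.7 0.9 -4.1 0;0 -16.9 0.9 -5.3 0;0 -18 1 -6.5 0;0 -18.9 1.1 -7.9 0;0 -18.9 1.1 -7.9 0"}}

```text
clock: 11.55
tcp_pos: [0.3884, 0.2164, 0.1552]
orientation: [[-0.998, 0.059, -0.002], [0.059, 0.998, -0.002], [0.002, -0.002, -1.0]]
contact_force: [0.3, -0.5, 0.1]
grip_width: 0.0007
```

```bash
python3 - <<'E'
from h import *
C2,im2=snap("side","pics/side2.png"); C,im=snap("wrist","pics/w4.png"); print(bot.state()["clock"],bot.state()["contact_force"])
b=cv2.resize(im2[150:330,180:380],(400,360),interpolation=cv2.INTER_CUBIC); a=cv2.resize(im,(400,250))
o=np.zeros((360,800,3),np.uint8); o[:,:400]=b; o[:250,400:]=a; cv2.imwrite("pics/pair2.png",o)
E
```

```text
11.65 [ 0.24153185  0.37907085 -0.59543206]
```

View pics/pair2.png

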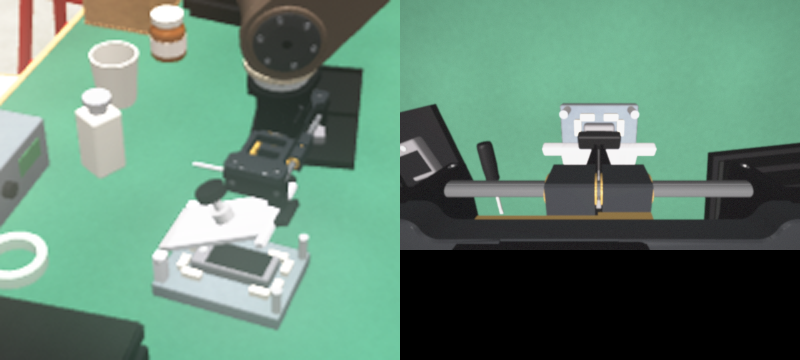

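The lid is following the fingertips and is now at about 0.5 rad, with the handset undisturbed under it. Continuing down.

>>> {"name": "carry_out", "arguments": {"rows": "0 -0.8 0.1 -1.4 0;0 -1.4 0.2 -2.9 0;0 -1.8 0.2 -4.1 0;0 -2 0.2 -5.3 0;0 -2.2 0.2 -6.5 0;0 -2.3 0.2 -7.3 0;0 -2.3 0.2 -7.6 0;0 -2.3 0.2 -7.8 0;0 -2.3 0.2 -7.8 0"}}

```text
clock: 12.78
tcp_pos: [0.3668, 0.2186, 0.078]
orientation: [[-0.998, 0.059, 0.0], [0.059, 0.998, -0.001], [-0.0, -0.001, -1.0]]
contact_force: [0.5, -0.2, -0.3]
grip_width: 0.0002
```

>>> {"name": "carry_out", "arguments": {"rows": "0 0 0 -0.1 0;0 0 0 -0.2 0;0 0 0 -0.2 0;0 0 0 -0.2 0"}}

```text
clock: 13.28
tcp_pos: [0.367, 0.2187, 0.077]
orientation: [[-0.998, 0.059, 0.001], [0.059, 0.998, -0.001], [-0.001, -0.001, -1.0]]
contact_force: [-4.2, -2.0, 19.9]
grip_width: 0.0004
```

The lid is shut: the tip stopped at z=77 mm, the expected height of its outer face, with 20 N. Next is the plunger.

>>> {"name": "carry_out", "arguments": {"rows": "0 0 0 4 0;0 0 0 7.5 0;0 0 0 7.5 0;0 4 -0.3 7.5 0;0 7.7 -0.5 7.5 0;0 7.7 -0.5 7.5 0;0 7.7 -0.5 6 0;0 7.7 -0.5 5.3 0;0 7.7 -0.5 4.8 0;0 7.7 -0.5 4.5 0;0 7.7 -0.5 4.5 0"}}

```text
clock: 14.65
tcp_pos: [0.4432, 0.2136, 0.1221]
orientation: [[-0.998, 0.059, 0.0], [0.059, 0.998, -0.001], [-0.0, -0.001, -1.0]]
contact_force: [-4.2, -1.0, 6.7]
grip_width: 0.0004
```

```bash
python3 - <<'E'
from h import *
C2,im2=snap("side","pics/side3.png"); print(bot.state()["clock"],bot.state()["tcp_pos"],bot.state()["contact_force"])
cv2.imwrite("pics/c3.png",cv2.resize(im2[210:330,230:370],None,fx=4.5,fy=4.5,interpolation=cv2.INTER_CUBIC))
E
```

```text
14.7 [0.44323555 0.21364342 0.12218462] [-5.24238742 -0.76474289  5.84057322]
```

View pics/c3.png

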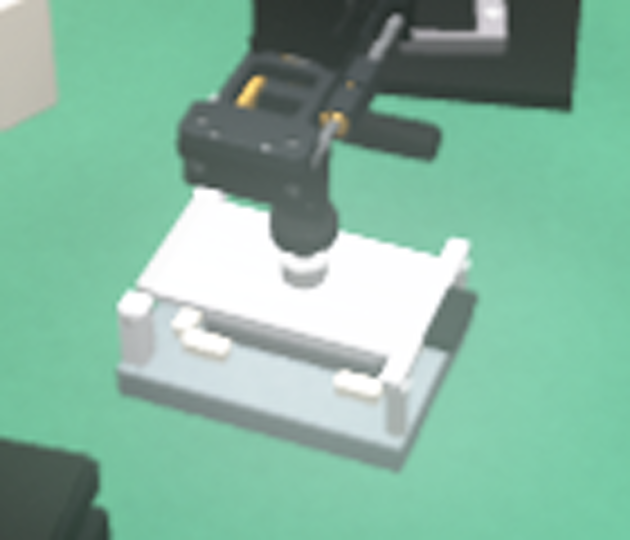

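The fingertips are on the plunger head and the lid is level on the pins. The force of about 6 N at 5 mm fits the spring, so I'll press to the stop, hold, and check.

>>> {"name": "carry_out", "arguments": {"rows": "0 0 0 -0.3 0;0 0 0 -0.5 0;0 0 0 -0.7 0;0 0 0 -0.8 0;0 0 0 -0.8 0;0 0 0 -0.8 0"}}

```text
clock: 15.45
tcp_pos: [0.4432, 0.2137, 0.1152]
orientation: [[-0.998, 0.059, 0.001], [0.059, 0.998, -0.001], [-0.001, -0.001, -1.0]]
contact_force: [-2.8, -2.2, 13.2]
grip_width: 0.0006
```

>>> {"name": "carry_out", "arguments": {"rows": "0 0 0 -0.1 0;0 0 0 -0.15 0;0 0 0 -0.15 0;0 0 0 -0.15 0;0 0 0 -0.15 0;0 0 0 -0.15 0;0 0 0 -0.15 0;0 0 0 -0.15 0;0 0 0 -0.15 0"}}

```text
clock: 16.58
tcp_pos: [0.4433, 0.2137, 0.1151]
orientation: [[-0.998, 0.059, 0.003], [0.059, 0.998, -0.001], [-0.003, -0.001, -1.0]]
contact_force: [-4.7, -2.8, 19.6]
grip_width: 0.0004
```

Firm stop at z=115 mm (12 mm below 127): the height didn't change while the force rose to 19.6 N, and it was held for about 1.1 s. Releasing and backing away.

>>> {"name": "carry_out", "arguments": {"rows": "0 0 0 0.5 0;0 0 0 1 0;0 0 0 1.5 0;0 0 0 4 0;0 0 0 9 0;0 0 0 15 0;0 0 -5 17 0;0 0 -11 17 0;0 0 -17 17 0;0 0 -23 17 0;0 0 -29 17 0;0 0 -34 17 0;0 0 -34 17 0;0 0 -34 17 0"}}

```text
clock: 18.32
tcp_pos: [0.4432, -0.126, 0.285]
orientation: [[-0.998, 0.059, 0.003], [0.059, 0.998, -0.0], [-0.003, -0.0, -1.0]]
contact_force: [0.9, 0.8, -0.3]
grip_width: 0.0006
```

```bash
python3 - <<'E'
from h import *
C2,im2=snap("side","pics/side4.png"); Ct,im=snap("top","pics/top4.png"); s=bot.state(); print(s["clock"],s["tcp_pos"],s["contact_force"])
b=cv2.resize(im2[200:330,210:370],(430,350),interpolation=cv2.INTER_CUBIC); a=cv2.resize(im[60:250,190:390],(368,350),interpolation=cv2.INTER_CUBIC)
cv2.imwrite("pics/pair4.png",np.hstack([b,a]))
E
```

```text
18.425 [ 0.44329762 -0.12527484  0.28513338] [-0.51826796  1.00640575  0.36572885]
```

View pics/pair4.png

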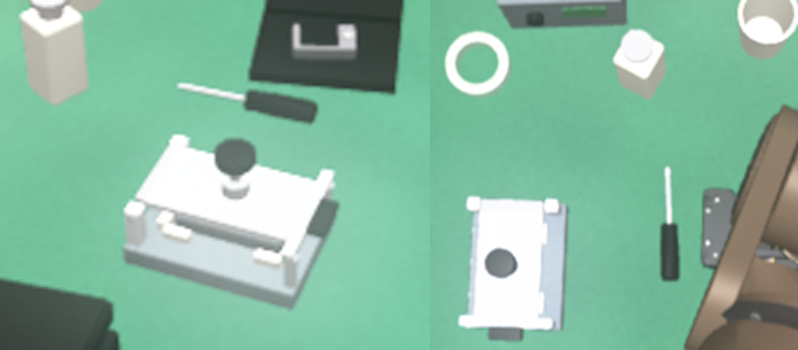

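The lid is level on the pins and the plunger head stands up again (side crop (235,157), top crop (500,262)). The screwdriver, dispenser and short handset look undisturbed. Handing in.

```bash
python3 -c "
from station import bot
print(bot.job_done())"
```

```text
the job is handed in; nothing more can be done
None
```

The job is done and handed in at about 18.5 s on the robot's clock, well under the 69 s limit. I moved the longer handset from the tray to the fixture bed, shut the lid, pressed the plunger to its stop and let it spring back.

- **Handset:** it was laid screen up and released. The picture afterwards shows it lying flat between the four corner blocks, with its key end towards the hinge.
- **Lid:** it is fully down. The fingertips stopped at 77 mm, the expected height of the shut lid's outer face, with about 20 N.
- **Plunger:** it met a firm stop at about 115 mm, 12 mm below its 127 mm rest height, with 13 to 20 N. I held it there for a little over 1 s. The final picture shows the head standing up again, but I judged that by eye and did not measure its height.
- **Everything else:** the last side and top pictures show the short handset in its cell and the screwdriver and dispenser in place. The robot is clear, with contact force near zero.

**Disagreement:** the rest pins came out 116 mm apart instead of 104 mm when I took their tops at 36 mm above the table. Taking the 36 mm from the top of the base (66 mm above the table) resolved it. After that, the bed's y agreed to within about 2 mm across views. In x, the pin estimate fits only if the bed lies about 4 mm in front of the fixture's origin, which matches the stated hinge distances (82 and 78 mm). No checks failed.

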